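# Wind the breaker mechanism's splined shaft to its stop

### The job

Fit the steel T-handle onto the four-toothed splined stub on the sloping panel of the grey mechanism box: turn the handle until its slots line up with the teeth and slide it on fully home. Then turn the shaft clockwise (looking onto the panel) with it as far as the stop, and let go, leaving the handle fully home on the stub. Leave the other things on the bench where they lie.

Things in the scene. Friction and masses are not known exactly. Their poses are not given: they have to be found in the camera images.
- handle: Dark steel T-handle, 0.45 kg, loose, standing socket down at any yaw. Origin: centre of the hub's underside (mouth of the socket), z up. Round hub 64 mm in diameter to z = 43 mm, then a neck 32 (x) by 18 mm (y), then the T-bar. Socket 35 mm deep: a cross of slots along x and y, 16 mm wide, 52 mm end to end, so it fits the stub in four positions a quarter turn apart.
- handle_bar (a point): Middle of the T-handle's flat-sided bar, 71 mm above the handle's origin, same axes. The bar is 110 mm long (x), 18 mm thick (y), 26 mm high (z); its underside is 15 mm above the hub's top. Grip it here across its thickness.
- stub_foot (a point): On the shaft's axis at the top face of the stub's 68 mm round flange; fully home, the handle's origin is here. z points out of the panel along the axis, leaning 30 degrees from vertical towards the box's front. x and y lie along the four teeth and turn with the shaft. Teeth: 46 mm tip to tip and 11 mm thick up to z = 16 mm, then 41 mm and 7 mm up to z = 24 mm.
- stub_nose (a point): End of the round steel nose on the stub, on the axis 32 mm above stub_foot, same axes. The nose tapers from 16 to 10 mm diameter over the last 8 mm, above the teeth.
- shaft (a joint): Angle of the splined shaft, rad, growing clockwise as seen looking onto the panel (a negative turn about stub_foot's z). Starts between 0 and 0.75; hard stop at 1.2, where the flange's lug (along stub_foot's x, to 50 mm from the axis) meets the panel's pin. Turns against about 0.2 N m and stays where left. Play between slots and teeth: about 7 degrees either way.
- mech_box: Grey sheet-steel box fixed to the bench, 200 mm deep (x), 180 mm wide (y), its top sloping up at 30 degrees from 50 mm high at the front (its -x, turned towards the robot and its right-hand side) to 165 mm at the back. Origin: centre of its underside. The shaft comes out at the middle of the slope, 108 mm above the origin.
- relay_cover: Cracked cream bakelite relay cover, 120 x 80 x 53 mm. Bystander, loose; origin at the centre of its underside.
- latch_plate: Rusty steel latch plate, 110 x 48 x 5 mm with a 20 mm lip. Bystander, loose; origin at the centre of its underside.
- fuse_carrier0: White porcelain fuse carrier with copper ends, 92 x 30 x 40 mm, nearest the robot. Bystander, loose; origin at the centre of its underside.
- fuse_carrier1: White porcelain fuse carrier with copper ends, 92 x 30 x 40 mm, farther from the robot. Bystander, loose; origin at the centre of its underside.
- busbar: Bent flat copper busbar, about 160 x 25 mm, one end raised about 34 mm. Bystander, loose; origin at the centre of its underside.
- spanner: Steel spanner, 180 mm long, lying along its x. Bystander, loose; origin at the centre of its underside.
Mind the look-alikes: they are no part of the job. What is meant by the handle is not blue, purple or yellow, and is the larger of those in its own colour.

How it is judged:
By the outcome, as a careful person would: the job done as asked, in the order asked, and still so for the second after the job is handed in, with the robot touching nothing.
It also fails if it takes over 48 s, if anything falls off the work surface, if the arm or the gripper's body presses on something with over 40 N, if the wrist force passes 120 N, or if a joint passes its speed limit or range.

### The arm

A 6-joint arm with a two-finger parallel gripper is mounted at the origin on the work surface. World frame = base frame: x ahead of the robot, y to its left, z up, the work surface at z = 0. Lengths are in mm, angles in degrees, forces in N, time in s.
With the tool pointing down it reaches from about 350 to 875 mm from the base axis. Payload 4.2 kg.
Tool frame: the origin (TCP) lies at the very end of the fingers, on their centre line; the grasp point (between the pads) lies 19 mm behind it; z points along the fingers, y is the line along which they close (so a half turn about z gives the same grasp; the last joint's range is limited). The gripper opens to 87 mm and grips with 3 to 60 N. Pads are 19 mm wide; open, the fingers measure 117 mm over their backs; the gripper's body (75 mm by 190 mm) begins 51 mm behind the grasp point.
Start: joints at [-52.277, 22.042, 0.453, 0, -68.411, -14.817], TCP at [243.284, -575.684, 222.55] pointing down, gripper open.
Joint ranges: [-179.83, 179.83], [-69.29, 118.12], [-61.27, 80.66], [-181.25, 117.63], [-171.15, -9.14], [-177.46, 177.46]. Speed limits (degrees/s): [159.86, 159.86, 180, 180, 180, 180].

### API

Orientations are given as a 3x3 rotation matrix whose columns are the frame's x, y, z axes.
In Python, from cell import status, imaging, job gives the robot as it stands. The module is installed in compiled form; this text tells all that it offers.
- The arm moves only by the tool servo_tool, never from a script. Its argument "moves" is a list of rows, each a list of 3 entries, a list of its own where there are three numbers: the finger opening in mm, from 0 to 87, then the shift along the world's x, y, z normalised to -1 to 1, where 1 is 75 mm, then the turn, a rotation vector about the world's x, y, z normalised to -1 to 1, where 1 is 90 degrees. In form: [[gripper, [x, y, z], [wx, wy, wz]], ...]. A call has 1 to 5 rows; each row shifts and turns the commanded pose from where the row before left it; what a row does not reach is not made up. A row lasts 1/12 s, in which the tool goes at most 41.7 mm and 7.16 degrees, less where a joint would pass 70% of its speed; a pose out of reach is approached as far as the arm can. A call with a number of a shift or a turn outside -1 to 1 is refused whole. A call with a gripper value outside its range is refused whole. The fingers move at their own pace and stop on an object; "squeeze" is the grip in N (left out, the last holds). Time passes only in rows, so rows that do not move let the fingers close. It gives the time, the measured TCP pose, the force, the opening and the grip force at its end, in the units of the state.
- status.get_obs(): the state, without advancing time (a new reading comes with each control period).
- imaging.camera(name): name is "scene" or "top" or "wrist"; returns a dict with "image" (480x640x3 uint8, red, green, blue), "fx", "fy", "cx", "cy" (pixels), "R" (3x3) and "t" (3): a world point X has camera coordinates R X + t; the wrist camera has in their place "T_tool_cam" (4x4, takes a point from camera to tool coordinates, whose origin is the TCP and whose axes are the flange's). Camera axes: x right, y down, z forward; pixel columns grow to the right and rows downward; lengths in mm; the calibration is good to about 2 mm. The wrist camera is an equidistant fisheye: a pixel r from the principal point sees the ray r / f radians off the axis. A picture is of the moment at which its call begins: read the wrist's pose just before it. There is no depth.
- job.hand_in(): hands the job in; it is judged then, once.
The state is a dict: "clock": time; "joint_positions": joint angles; "qd": joint speeds; "joint_efforts": joint torques, N m; "ee_pos": TCP position; "tool_rot": TCP orientation; "wrist_force": force on the tool from outside, world axes, zero at the start; "moment": the same for the moment, N m; "width": finger opening in mm; "gripper_force": force on a finger pad.
Only numpy, scipy, OpenCV 4.12 (cv2) and the standard library are available. Lean on these libraries where they do the work, as an engineer would, in place of code of your own. Each camera call takes 0.05 s, during which the arm holds its last target. There are 200 camera calls.

## Working session

There is one attempt and no reset: what is moved stays moved. The work goes in short steps, Python scripts to look and compute and a tool call to move; the robot and the scene stay as the last step left them, time stands still between calls to the robot, and variables do not carry over. Pictures are saved under pics/ and viewed, at most 10 in all, crops included, and the job is handed in when it is done.

Besides the shell and the picture viewer there is one more tool, called after "Emit:" by a JSON object that holds its "api" and its "payload". servo_tool: Moves the arm, as the interface text tells. Its arguments: {"type":"object","properties":{"moves":{"type":"array","items":{"type":"array"}},"squeeze":{"type":"number"}},"required":["moves"]}

```bash
mkdir -p pics; cat > h.py <<'E'
import numpy as np, cv2
from cell import status, imaging, job
def snap(n,f):
    o=status.get_obs(); c=imaging.camera(n); cv2.imwrite('pics/'+f,c['image'][:,:,::-1]); np.savez('pics/'+f+'.npz',ee=o['ee_pos'],rot=o['tool_rot'],**c); return c
E
python3 - <<'E'
from h import *
a=snap('scene','s0.png');b=snap('top','t0.png')
for c in(a,b): print(c['fx'],c['cx'],c['cy'],np.array(c['R']).round(3).tolist(),c['t'])
o=status.get_obs();print(o['tool_rot'],o['clock'])
w=imaging.camera('wrist');print(w['T_tool_cam'],w['fx'],w['cx'],w['cy'])
E
```

```text
522.2703769895506 319.3832114479471 238.3797786664662 [[-0.227, 0.974, 0.004], [0.801, 0.189, -0.568], [-0.554, -0.126, -0.823]] [ 134.88585219 -334.52999288 1539.96058145]
585.9070649552245 315.7708771481677 228.25764091217994 [[0.005, -1.0, 0.02], [-0.998, -0.006, -0.059], [0.059, -0.019, -0.998]] [ -32.37729098  492.34352363 1561.161325  ]
[[-9.21200098e-01 -3.89088200e-01 -8.67414781e-04]
 [-3.89089149e-01  9.21198448e-01  1.74762563e-03]
 [ 1.19080640e-04  1.94741458e-03 -9.99998097e-01]] 0.1
[[-4.22886287e-04 -9.65751729e-01 -2.59467568e-01  7.14833991e+01]
 [ 9.99999312e-01 -1.24481210e-04 -1.16649666e-03 -5.25946832e-01]
 [ 1.09424733e-03 -2.59467883e-01  9.65751117e-01 -1.62466790e+02]
 [ 0.00000000e+00  0.00000000e+00  0.00000000e+00  1.00000000e+00]] 371.64829954431775 321.36593336734444 242.9007640351213
```

View pics/s0.png

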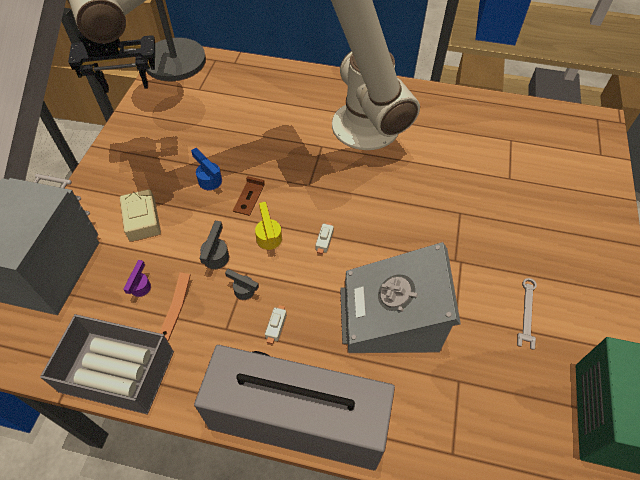

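View pics/t0.png

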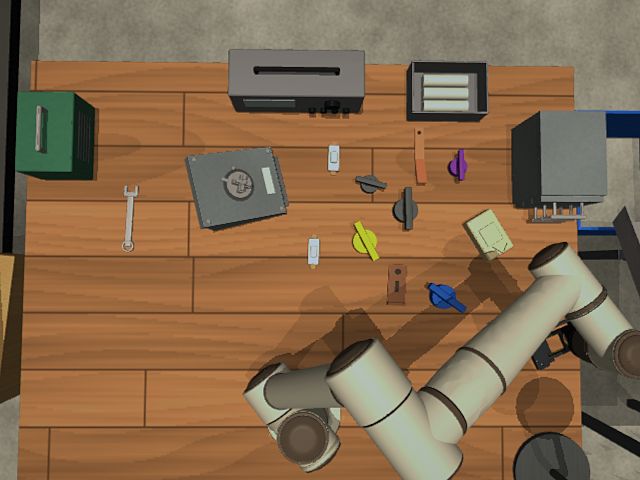

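Candidates, by pixel in the top view: blue (443,296), yellow (366,241), purple (458,165), small dark (370,184) and large dark (405,209). The large dark one fits the description; in the scene view it is at (214,247). The stub is at top (238,183), scene (397,292). I'll check this choice in a close crop.

```bash
python3 - <<'E'
import cv2,numpy as np
s=cv2.imread('pics/s0.png');t=cv2.imread('pics/t0.png')
f=lambda im,u,v,w,h:cv2.resize(im[v:v+h,u:u+w],(400,300),interpolation=cv2.INTER_CUBIC)
# 4 tiles
cv2.imwrite('pics/c0.png',np.vstack([np.hstack([f(t,350,160,80,60),f(t,198,153,80,60)]),np.hstack([f(s,180,217,80,60),f(s,357,262,80,60)])]))
E
```

```text
(no output)
```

View pics/c0.png

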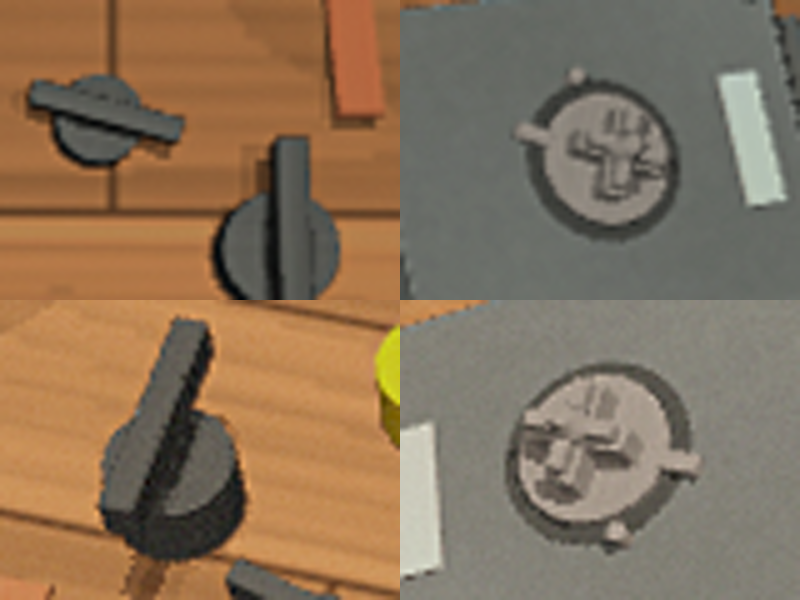

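The crop shows the lower right handle is clearly larger and grey, so it is the right one. The stub's lug is at about top (223,179) and the pin at about (233.5,168).

```bash
cat >> h.py <<'E'
def ray(c,u,v):
    R=np.array(c['R']);d=R.T@np.array([(u-c['cx'])/c['fx'],(v-c['cy'])/c['fy'],1]);return -R.T@np.array(c['t']),d/np.linalg.norm(d)
def onz(c,u,v,z):
    o,d=ray(c,u,v);return o+d*(z-o[2])/d[2]
def tri(rs):
    A=sum(np.eye(3)-np.outer(d,d) for o,d in rs);b=sum((np.eye(3)-np.outer(d,d))@o for o,d in rs);return np.linalg.solve(A,b)
def proj(c,X):
    p=np.array(c['R'])@X+np.array(c['t']);return c['fx']*p[0]/p[2]+c['cx'],c['fy']*p[1]/p[2]+c['cy']
def wray(c,u,v):
    x,y=u-float(c['cx']),v-float(c['cy']);r=np.hypot(x,y);th=r/float(c['fx']);d=np.array([x/r*np.sin(th),y/r*np.sin(th),np.cos(th)])
    T=c['T_tool_cam'];R=np.array(c['rot']);return np.array(c['ee'])+R@T[:3,3],R@T[:3,:3]@d
E
python3 - <<'E'
from h import *
S=np.load('pics/s0.png.npz');T=np.load('pics/t0.png.npz')
np.set_printoptions(precision=1,suppress=True)
for u,v in((218.6,221),(205,258)):print(onz(S,u,v,84))
for u,v in((408.2,187.5),(407,229)):print('t',onz(T,u,v,84))
t=lambda x,y:(198+(x-400)/5,153+y/5); s=lambda x,y:(357+(x-400)/5,262+(y-300)/5)
for n,a,b in(('flange',(605,155),(593,440)),('lug',(522,131),(697,465)),('pin',(577,74),(617,535)),('nose',(620,152),(573,433))):
    r=[ray(T,*t(*a)),ray(S,*s(*b))];X=tri(r);print(n,X,[np.linalg.norm(np.cross(X-o,d)) for o,d in r])
for p in((200,230,50),(287,213,50),(275,148,165),(186,158,165)):print('box',p,onz(T,*p))
E
```

```text
[ 489.6 -268.9   84. ]
[ 594.8 -264.1   84. ]
t [ 595.7 -267.2   84. ]
t [ 488.  -263.6   84. ]
flange [597.  165.2 117.9] [np.float64(1.098929157658303), np.float64(1.0989291576582338)]
lug [606.8 206.5 131.4] [np.float64(0.26235884839234824), np.float64(0.2623588483923548)]
pin [638.1 180.6 116.8] [np.float64(0.4257823403028492), np.float64(0.425782340302767)]
nose [598.  156.8 122.2] [np.float64(1.4990381960175025), np.float64(1.4990381960174688)]
box (200, 230, 50) [484.  274.3  50. ]
box (287, 213, 50) [530.2  47.   50. ]
box (275, 148, 165) [680.   74.1 165. ]
box (186, 158, 165) [653.4 290.8 165. ]
```

```bash
python3 - <<'E'
import cv2,numpy as np
s=cv2.imread('pics/s0.png');t=cv2.imread('pics/t0.png')
f=lambda im,u,v,w,h:cv2.resize(im[v:v+h,u:u+w],(400,400),interpolation=cv2.INTER_CUBIC)
cv2.imwrite('pics/c1.png',np.hstack([f(t,175,130,130,130),f(s,335,235,130,130)]))
E
```

```text
(no output)
```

View pics/c1.png

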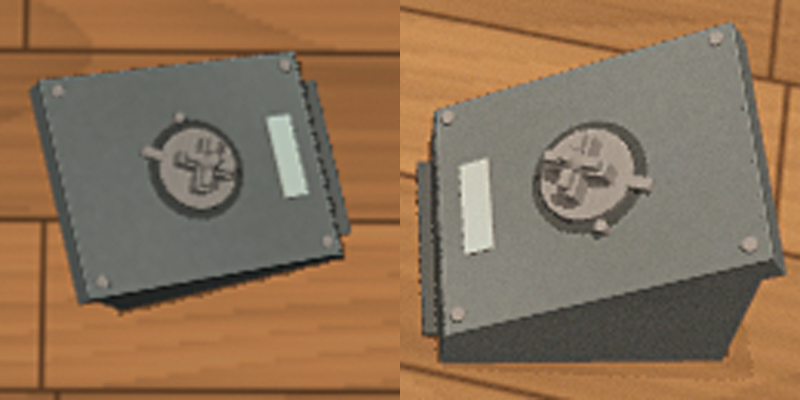

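```bash
python3 - <<'E'
from h import *
S=np.load('pics/s0.png.npz');T=np.load('pics/t0.png.npz')
np.set_printoptions(precision=2,suppress=True)
k=130/400
t=lambda x,y:(175+x*k,130+y*k); s=lambda x,y:(335+(x-400)*k,235+y*k)
P={}
for n,a,b in(('A',(40,82),(783,270)),('B',(82,300),(733,25)),('C',(295,55),(441,335)),('D',(342,255),(437,108)),('flange',(201,172),(589,175)),('lug',(145,152),(651,184)),('pin',(180,117),(600,227)),('nose',(207,172),(572,170))):
    r=[ray(T,*t(*a)),ray(S,*s(*b))];X=tri(r);P[n]=X;print(n,X,np.linalg.norm(np.cross(X-r[0][0],r[0][1])))
ab=(P['A']+P['B'])/2;cd=(P['C']+P['D'])/2;d=cd-ab;print('front',d,np.degrees(np.arctan2(d[1],d[0])));w=P['A']-P['B'];print('w',w,np.linalg.norm(w)); w=P['C']-P['D'];print(w)
print('mid',(ab+cd)/2)
E
```

```text
A [659.46 291.62 150.15] 2.5961441127713716
B [484.31 247.75 158.57] 3.2854360188319194
C [704.63  90.13  42.03] 1.3443438648126287
D [530.61  49.89  47.59] 0.6099855193089158
flange [593.73 165.69 104.57] 1.309894858839698
lug [606.27 206.98 131.51] 0.07326379243820384
pin [637.58 180.07 116.58] 0.7394894550301093
nose [593.69 157.02 107.51] 2.099545490295686
front [  45.74 -199.68 -109.55] -77.09869031780573
w [175.15  43.86  -8.42] 180.75702391202668
[174.01  40.24  -5.57]
mid [594.75 169.85  99.59]
```

The crop shows the low front, on the label side, facing world -y. The triangulated width is 181 mm and depth 205 mm, which match the given sizes. The lug is about 58° anticlockwise of the pin. Next I go above the handle at about (542,-266).

Emit:
{"api": "servo_tool", "payload": {"moves": [[60,[0.362,0.375,-0.027],[0,0,-0.023]],[60,[0.362,0.375,-0.027],[0,0,-0.023]],[60,[0.362,0.375,-0.027],[0,0,-0.023]],[60,[0.362,0.375,-0.027],[0,0,-0.023]],[60,[0.362,0.375,-0.027],[0,0,-0.023]]]}}

```text
clock: 0.57
ee_pos: [379.8, -433.5, 212.1]
tool_rot: [[-0.977, -0.215, -0.0], [-0.215, 0.977, 0.0], [0.0, 0.0, -1.0]]
wrist_force: [1.0, -0.2, 0.5]
width: 63.6
gripper_force: 0.0
```

Emit:
{"api": "servo_tool", "payload": {"moves": [[60,[0.362,0.375,-0.027],[0,0,-0.023]],[60,[0.362,0.375,-0.027],[0,0,-0.023]],[60,[0.362,0.375,-0.027],[0,0,-0.023]],[60,[0.362,0.375,-0.027],[0,0,-0.023]],[60,[0.362,0.375,-0.027],[0,0,-0.023]]]}}

```text
clock: 0.98
ee_pos: [515.7, -292.7, 202.1]
tool_rot: [[-0.999, -0.037, -0.0], [-0.037, 0.999, 0.0], [0.0, 0.0, -1.0]]
wrist_force: [-0.0, -0.7, 0.3]
width: 59.8
gripper_force: 0.0
```

Emit:
{"api": "servo_tool", "payload": {"moves": [[60,[0.362,0.375,-0.027],[0,0,-0.023]],[60,[0,0,0],[0,0,0]],[60,[0,0,0],[0,0,0]]]}}

```text
clock: 1.23
ee_pos: [542.9, -264.5, 199.4]
tool_rot: [[-1.0, -0.006, -0.002], [-0.006, 1.0, 0.0], [0.002, 0.001, -1.0]]
wrist_force: [0.2, -0.8, 0.7]
width: 60.1
gripper_force: 0.0
```

```bash
python3 - <<'E'
from h import *
c=snap('wrist','w1.png')
o=status.get_obs();print(o['ee_pos'],np.round(o['tool_rot'],3).tolist(),np.round(o['joint_positions'],1),o['wrist_force'])
E
```

```text
[ 542.00351779 -265.56849971  199.65187743] [[-1.0, -0.004, -0.001], [-0.004, 1.0, 0.0], [0.001, 0.0, -1.0]] [-10.8  21.   -4.6  -0.  -64.5 -79. ] [0.0834007  0.14583435 0.36133056]
```

View pics/w1.png

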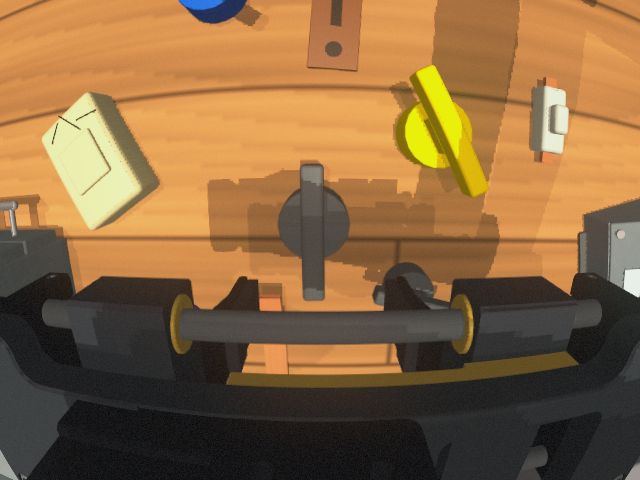

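The wrist view shows the large grey handle's bar from (312,165) to (313,298), with the hub around it.

```bash
python3 - <<'E'
from h import *
c=np.load('pics/w1.png.npz')
np.set_printoptions(precision=1,suppress=True)
P=[]
for u,v in((312.5,165),(313.5,299)):
    o,d=wray(c,u,v);p=o+d*(84-o[2])/d[2];P.append(p);print(p)
print((P[0]+P[1])/2)
for u,v in((279,225),(349,225)):
    o,d=wray(c,u,v);print(o+d*(43-o[2])/d[2])
E
```

```text
[ 486.3 -272.4   84. ]
[ 593.5 -271.6   84. ]
[ 539.9 -272.    84. ]
[ 541.1 -302.9   43. ]
[ 540.8 -241.2   43. ]
```

Emit:
{"api": "servo_tool", "payload": {"moves": [[60,[-0.02,-0.073,-0.3],[0,0,0.004]],[60,[0,0,-0.45],[0,0,0]],[60,[0,0,-0.45],[0,0,0]],[60,[0,0,-0.45],[0,0,0]],[60,[0,0,-0.3],[0,0,0]]]}}

```text
clock: 1.7
ee_pos: [537.5, -272.6, 51.1]
tool_rot: [[-1.0, -0.006, -0.004], [-0.006, 1.0, 0.001], [0.004, 0.001, -1.0]]
wrist_force: [-0.5, -0.1, -0.6]
width: 60.3
gripper_force: 0.0
```

Emit:
{"api": "servo_tool", "payload": {"moves": [[60,[0,0,0],[0,0,0]],[10,[0,0,0],[0,0,0]],[10,[0,0,0],[0,0,0]],[10,[0,0,0],[0,0,0]],[10,[0,0,0],[0,0,0]]], "squeeze": 40}}

```text
clock: 2.12
ee_pos: [541.6, -272.4, 56.2]
tool_rot: [[-1.0, -0.009, 0.004], [-0.009, 1.0, -0.001], [-0.004, -0.001, -1.0]]
wrist_force: [-0.6, -0.5, -0.4]
width: 41.3
gripper_force: 0.0
```

Emit:
{"api": "servo_tool", "payload": {"moves": [[10,[0,0,0],[0,0,0]],[10,[0,0,0],[0,0,0]],[10,[0,0,0],[0,0,0]]]}}

```text
clock: 2.37
ee_pos: [540.7, -271.8, 54.7]
tool_rot: [[-1.0, -0.009, 0.001], [-0.009, 1.0, -0.0], [-0.001, -0.0, -1.0]]
wrist_force: [0.4, 0.1, -0.1]
width: 21.3
gripper_force: 0.0
```

Emit:
{"api": "servo_tool", "payload": {"moves": [[10,[0,0,0],[0,0,0]],[10,[0,0,0],[0,0,0]],[10,[0,0,0],[0,0,0]],[10,[0,0,0],[0,0,0]]]}}

```text
clock: 2.7
ee_pos: [540.6, -271.7, 54.4]
tool_rot: [[-1.0, -0.009, 0.0], [-0.009, 1.0, -0.0], [-0.0, -0.0, -1.0]]
wrist_force: [-0.9, 1.8, 3.9]
width: 17.6
gripper_force: 40.0
```

Emit:
{"api": "servo_tool", "payload": {"moves": [[10,[0,0,0.2],[0,0,0]],[10,[0,0,0.5],[0,0,0]],[10,[0,0,0.5],[0,0,0]],[10,[0,0,0.5],[0,0,0]],[10,[0,0,0.5],[0,0,0]]]}}

```text
clock: 3.12
ee_pos: [539.0, -271.2, 218.3]
tool_rot: [[-1.0, -0.008, -0.004], [-0.008, 1.0, 0.002], [0.004, 0.002, -1.0]]
wrist_force: [2.3, -0.9, -6.0]
width: 17.9
gripper_force: 40.0
```

```bash
cat > tgt.py <<'E'
from h import *
from scipy.spatial.transform import Rotation as Ro
az=np.radians(-76.7);f=np.array([np.cos(az),np.sin(az),0])
n=f*.5+np.array([0,0,np.sqrt(.75)]);u=-f*np.sqrt(.75)+np.array([0,0,.5]);h=np.cross(u,n)
def toolR(phi,sgn=1): # bar (tool x) at angle phi cw from u
    p=np.radians(phi);x=(u*np.cos(p)+h*np.sin(p));z=-n;return np.c_[x,np.cross(z,x),z]
def rows(P,R,N=None):
    o=status.get_obs();d=P-o['ee_pos'];rv=Ro.from_matrix(R@np.array(o['tool_rot']).T).as_rotvec(degrees=True)
    N=N or int(np.ceil(max(np.linalg.norm(d)/41,np.linalg.norm(rv)/7.1)));print('N',N,(d/75/N).round(4),(rv/90/N).round(4),'tot',d.round(1),rv.round(1))
E
python3 - <<'E'
from tgt import *
o=status.get_obs();print(o['ee_pos'],o['width'],o['gripper_force'],o['wrist_force'],o['moment'])
foot=np.array([596,165,112])
for phi in(25,205):
  R=toolR(phi);print(R.round(2).tolist()); rows(foot+n*200,R)
E
```

```text
[ 538.97848776 -271.1526226   218.32657849] 17.930084993055342 39.980645002797246 [ 2.30306115 -0.89284788 -5.96575091] [-0.05900109 -0.26767609  0.01307064]
[[0.23, 0.97, -0.12], [0.86, -0.15, 0.49], [0.45, -0.21, -0.87]]
N 15 [0.0711 0.3012 0.0594] [ 0.0108  0.0228 -0.0737] tot [ 80.  338.8  66.9] [ 14.5  30.8 -99.5]
[[-0.23, -0.97, -0.12], [-0.86, 0.15, 0.49], [-0.45, 0.21, -0.87]]
N 12 [0.0889 0.3765 0.0743] [ 0.0271 -0.0132  0.0702] tot [ 80.  338.8  66.9] [ 29.3 -14.3  75.9]
```

Emit:
{"api": "servo_tool", "payload": {"moves": [[10,[0.105,0.469,0.086],[0.0271,-0.0132,0.0702]],[10,[0.105,0.469,0.086],[0.0271,-0.0132,0.0702]],[10,[0.105,0.469,0.086],[0.0271,-0.0132,0.0702]],[10,[0.105,0.469,0.086],[0.0271,-0.0132,0.0702]]]}}

```text
clock: 3.45
ee_pos: [570.6, -129.2, 243.2]
tool_rot: [[-0.896, -0.443, 0.039], [-0.429, 0.884, 0.185], [-0.117, 0.149, -0.982]]
wrist_force: [-0.3, -1.2, -4.6]
width: 18.0
gripper_force: 40.0
```

Emit:
{"api": "servo_tool", "payload": {"moves": [[10,[0.105,0.469,0.086],[0.0271,-0.0132,0.0702]],[10,[0.105,0.469,0.086],[0.0271,-0.0132,0.0702]],[10,[0.105,0.469,0.086],[0.0271,-0.0132,0.0702]],[10,[0.105,0.469,0.086],[0.0271,-0.0132,0.0702]]]}}

```text
clock: 3.78
ee_pos: [602.4, 11.2, 268.8]
tool_rot: [[-0.618, -0.787, -0.002], [-0.734, 0.575, 0.36], [-0.282, 0.224, -0.933]]
wrist_force: [-0.1, -0.4, -5.7]
width: 17.6
gripper_force: 40.0
```

Emit:
{"api": "servo_tool", "payload": {"moves": [[10,[0.105,0.469,0.086],[0.0271,-0.0132,0.0702]],[10,[0.105,0.469,0.086],[0.0271,-0.0132,0.0702]],[10,[0.105,0.469,0.086],[0.0271,-0.0132,0.0702]],[10,[0.105,0.469,0.086],[0.0271,-0.0132,0.0702]]]}}

```text
clock: 4.12
ee_pos: [634.2, 151.4, 294.3]
tool_rot: [[-0.229, -0.966, -0.117], [-0.86, 0.144, 0.49], [-0.457, 0.213, -0.864]]
wrist_force: [1.1, -0.3, -4.2]
width: 17.5
gripper_force: 40.0
```

Emit:
{"api": "servo_tool", "payload": {"moves": [[10,[0,0,0],[0,0,0]],[10,[0,0,0],[0,0,0]],[10,[0,0,0],[0,0,0]],[10,[0,0,0],[0,0,0]]]}}

```text
clock: 4.45
ee_pos: [634.3, 149.3, 295.0]
tool_rot: [[-0.234, -0.966, -0.114], [-0.859, 0.15, 0.489], [-0.455, 0.212, -0.865]]
wrist_force: [-0.5, -0.7, -5.2]
width: 17.8
gripper_force: 40.0
```

```bash
python3 - <<'E'
from tgt import *
c=snap('wrist','w2.png')
o=status.get_obs();print(o['ee_pos'],np.round(o['tool_rot'],3).tolist(),toolR(205).round(3).tolist(),np.round(o['joint_positions'],1),o['wrist_force'],o['moment'])
E
```

```text
[634.433358   149.21424433 295.50268346] [[-0.234, -0.966, -0.113], [-0.859, 0.15, 0.489], [-0.455, 0.211, -0.865]] [[-0.231, -0.966, -0.115], [-0.861, 0.148, 0.487], [-0.453, 0.211, -0.866]] [ 11.9  25.1  20.9 -30.2 -86.9 -21.8] [ 0.16262205 -0.0141817  -5.55934487] [-1.8203138  -0.41644013 -0.03896512]
```

View pics/w2.png

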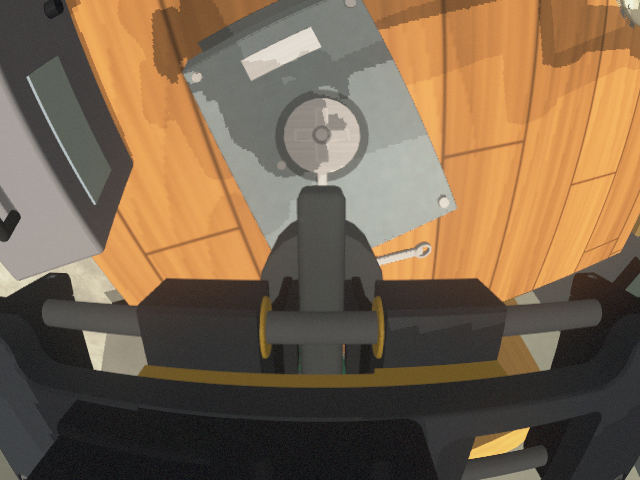

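The stub is visible with the nose at (321,134), the lug at (322,180) and the pin at (282,165). I'll zoom in on it.

```bash
python3 - <<'E'
import cv2
s=cv2.imread('pics/w2.png');cv2.imwrite('pics/c2.png',cv2.convertScaleAbs(cv2.resize(s[80:200,260:380],(600,600),interpolation=cv2.INTER_CUBIC),alpha=1.2))
E
```

```text
(no output)
```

View pics/c2.png

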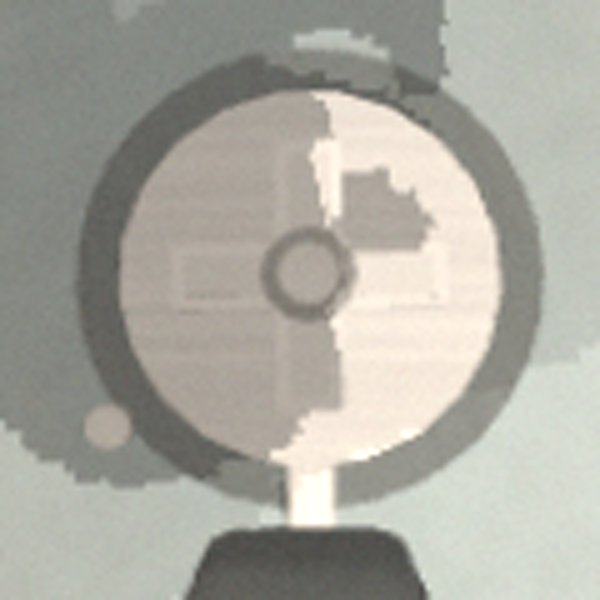

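```bash
python3 - <<'E'
from tgt import *
np.set_printoptions(precision=2,suppress=True)
c=np.load('pics/w2.png.npz');S=np.load('pics/s0.png.npz');T=np.load('pics/t0.png.npz')
g=lambda x,y:wray(c,260+x/5,80+y/5)
o,a=g(119,279);_,b=g(500,279);_,m=g(309.5,278);al=np.arccos(a@b);D=34/np.tan(al/2);print('dist',D)
F=o+m*D;print('by size',F)
_,a=g(309,90);_,b=g(309,466);print(34/np.tan(np.arccos(a@b)/2))
k=130/400
r=[(o,m),ray(T,175+201*k,130+172*k),ray(S,335+189*k,235+175*k)]
X=tri(r);print('tri',X,[np.linalg.norm(np.cross(X-p,d)) for p,d in r])
# plane through F normal n: lug direction
for Fo in(F,X):
  pl=lambda d,z=0:o+d*((Fo+n*z-o)@n)/(d@n)
  L=pl(g(312,498)[1])-Fo;ph=lambda v:np.degrees(np.arctan2(v@h,v@u));print('lug',L,np.linalg.norm(L),ph(L),'pin',ph(pl(g(107,427)[1])-Fo),np.linalg.norm(pl(g(107,427)[1])-Fo))
  t=pl(g(445,278)[1],16)-pl(g(173,278)[1],16);print('tooth',np.linalg.norm(t),ph(t))
  N=Fo+32*n;d=g(308,273)[1];q=N-o;print('nose miss',d*(q@d)-q)
R=np.array(c['rot']);x=R[:,0];print('bar phi',ph(x),'tilt err',np.degrees(np.arccos(-R[:,2]@n)))
E
```

```text
dist 335.16291583672165
by size [595.29 164.45 109.47]
334.9176409249788
tri [594.25 165.85 105.72] [np.float64(0.7623587728423278), np.float64(1.6826174466756225), np.float64(1.0875987858068714)]
lug [ 8.86 34.29 18.09] 39.76593366562816 24.533053116160406 pin 79.04181622980316 45.12731592062186
tooth 46.14979960897303 -64.82017326556635
nose miss [ 0.24 -0.07 -0.07]
lug [ 9.52 35.19 18.51] 40.88052992323063 25.130246038115317 pin 78.71141009993579 46.386875519796185
tooth 46.73480378390021 -64.82017326556637
nose miss [0.79 0.41 0.11]
bar phi -154.83529418239817 tilt err 0.1459045706167713
```

The fit is good: tooth spacing comes out at 46.1 mm (given 46), the nose miss is 0.25 mm, and the teeth lie at 25.2° with the bar at 205.2°. They are already lined up, so I move over the axis.

```bash
cat >> tgt.py <<'E'
foot=np.array([595.3,164.5,109.5])
def hp(): # handle origin in stub coords: h,u,n  and phi
    o=status.get_obs();R=np.array(o['tool_rot']);O=np.array(o['ee_pos'])+R@[.7,0,54.5]-foot
    print('h,u,n',[round(float(O@v),1) for v in(h,u,n)],'phi',round(float(np.degrees(np.arctan2(R[:,0]@h,R[:,0]@u)))%360,1),'tilt',round(float(np.degrees(np.arccos(-R[:,2]@n))),2),'F hun',[round(float(np.array(o['wrist_force'])@v),1) for v in(h,u,n)],'clk',o['clock'],o['width'])
E
python3 - <<'E'
from tgt import *
hp();R=toolR(205.2)
for H in(60,38): rows(foot+n*(54.5+H)-R[:,0]*.7,R)
print(n/75,np.array([0,0,1]))
E
```

```text
h,u,n [34.4, 71.8, 118.5] phi 205.1 tilt 0.19 F hun [0.2, -2.8, -4.8] clk 4.5 17.854817061800595
N 3 [-0.1147 -0.177  -0.3846] [-0.0006  0.0004  0.0001] tot [-25.8 -39.8 -86.5] [-0.2  0.1  0. ]
N 3 [-0.1259 -0.1294 -0.4692] [-0.0006  0.0004  0.0001] tot [ -28.3  -29.1 -105.6] [-0.2  0.1  0. ]
[ 0.00153366 -0.00648786  0.01154701] [0 0 1]
```

Emit:
{"api": "servo_tool", "payload": {"moves": [[10,[-0.115,-0.177,-0.385],[0,0,0]],[10,[-0.115,-0.177,-0.385],[0,0,0]],[10,[-0.115,-0.177,-0.385],[0,0,0]],[10,[0,0,0],[0,0,0]],[10,[0,0,0],[0,0,0]]]}}

```text
clock: 4.92
ee_pos: [607.7, 108.8, 207.9]
tool_rot: [[-0.236, -0.965, -0.115], [-0.859, 0.152, 0.489], [-0.455, 0.214, -0.865]]
wrist_force: [0.3, 0.1, -4.5]
width: 17.5
gripper_force: 40.0
```

Emit:
{"api": "servo_tool", "payload": {"moves": [[10,[0,0,0],[0,0,0]],[10,[0,0,0],[0,0,0]],[10,[0,0,0],[0,0,0]]]}}

```text
clock: 5.17
ee_pos: [610.2, 110.8, 211.7]
tool_rot: [[-0.229, -0.967, -0.109], [-0.859, 0.149, 0.49], [-0.458, 0.206, -0.865]]
wrist_force: [-0.6, 0.8, -4.2]
width: 17.6
gripper_force: 40.0
```

```bash
python3 - <<'E'
from tgt import *
hp();R=toolR(205.2)
rows(foot+n*(54.5+26)-R[:,0]*.7,R)
a=snap('scene','s3.png');b=snap('top','t3.png')
f=lambda im,u,v,w,h_:cv2.resize(im[v:v+h_,u:u+w,::-1],(400,400),interpolation=cv2.INTER_CUBIC)
cv2.imwrite('pics/c3.png',np.hstack([f(b['image'],190,135,100,100),f(a['image'],345,225,100,100)]))
E
```

```text
h,u,n [2.2, 2.4, 61.9] phi 204.9 tilt 0.42 F hun [-0.4, -1.3, -4.1] clk 5.1667 17.61955585536067
N 1 [-0.0731  0.2014 -0.4293] [-0.0027  0.0051 -0.0008] tot [ -5.5  15.1 -32.2] [-0.2  0.5 -0.1]
```

View pics/c3.png

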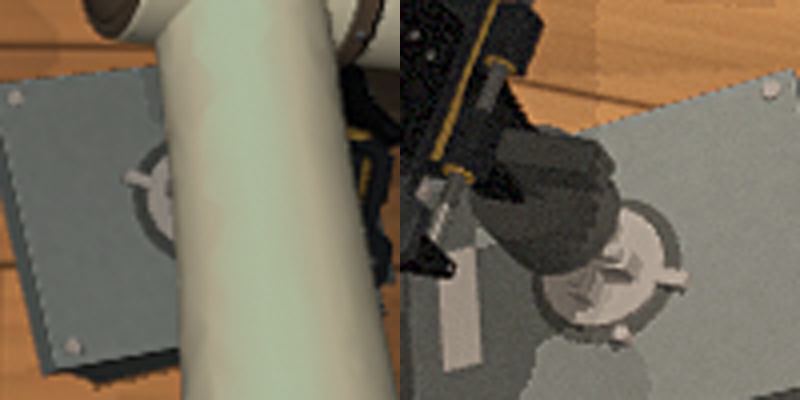

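Emit:
{"api": "servo_tool", "payload": {"moves": [[10,[-0.02,-0.03,-0.013],[-0.002,0.004,0]],[10,[-0.018,0.078,-0.139],[0,0,0]],[10,[-0.018,0.078,-0.139],[0,0,0]],[10,[0,0,0],[0,0,0]],[10,[0,0,0],[0,0,0]]]}}

```text
clock: 5.68
ee_pos: [603.8, 120.5, 186.2]
tool_rot: [[-0.235, -0.964, -0.121], [-0.861, 0.149, 0.486], [-0.451, 0.219, -0.865]]
wrist_force: [0.9, 0.6, -5.4]
width: 17.3
gripper_force: 40.0
```

```bash
python3 - <<'E'
from tgt import *
hp()
E
```

```text
h,u,n [-2.5, -1.0, 34.3] phi 205.3 tilt 0.36 F hun [1.0, -2.3, -4.9] clk 5.6833 17.324251896791907
```

Emit:
{"api": "servo_tool", "payload": {"moves": [[10,[0,0,0],[0,0,0]],[10,[0,0,0],[0,0,0]],[10,[0,0,0],[0,0,0]],[10,[0,0,0],[0,0,0]]]}}

```text
clock: 6.02
ee_pos: [605.1, 119.8, 188.4]
tool_rot: [[-0.234, -0.965, -0.117], [-0.86, 0.15, 0.487], [-0.453, 0.214, -0.865]]
wrist_force: [0.8, -0.0, -5.4]
width: 18.0
gripper_force: 40.0
```

```bash
python3 - <<'E'
from tgt import *
hp()
E
```

```text
h,u,n [-1.1, -0.7, 36.7] phi 205.2 tilt 0.11 F hun [0.7, -2.8, -4.6] clk 6.0167 17.965213529113623
```

Emit:
{"api": "servo_tool", "payload": {"moves": [[10,[0.005,0.037,-0.041],[0,0,0]],[10,[-0.006,0.026,-0.046],[0,0,0]],[10,[-0.006,0.026,-0.046],[0,0,0]],[10,[0,0,0],[0,0,0]],[10,[0,0,0],[0,0,0]]]}}

```text
clock: 6.43
ee_pos: [604.0, 126.8, 177.4]
tool_rot: [[-0.235, -0.965, -0.119], [-0.861, 0.149, 0.487], [-0.452, 0.216, -0.865]]
wrist_force: [-0.8, -0.4, -4.8]
width: 17.7
gripper_force: 40.0
```

Emit:
{"api": "servo_tool", "payload": {"moves": [[10,[-0.006,0.026,-0.046],[0,0,0]],[10,[-0.006,0.026,-0.046],[0,0,0]],[10,[0,0,0],[0,0,0]],[10,[0,0,0],[0,0,0]],[10,[0,0,0],[0,0,0]]]}}

```text
clock: 6.85
ee_pos: [603.5, 130.5, 171.1]
tool_rot: [[-0.234, -0.965, -0.118], [-0.861, 0.15, 0.487], [-0.452, 0.215, -0.866]]
wrist_force: [-0.2, -0.5, -4.7]
width: 18.0
gripper_force: 40.0
```

```bash
python3 - <<'E'
from tgt import *
hp();print(status.get_obs()['moment'])
E
```

```text
h,u,n [-0.3, -0.1, 16.3] phi 205.2 tilt 0.15 F hun [-0.3, -2.7, -3.8] clk 6.85 17.995118921267327
[-1.76195968 -0.35462284 -0.03774766]
```

Emit:
{"api": "servo_tool", "payload": {"moves": [[10,[-0.005,0.0195,-0.0345],[0,0,0]],[10,[-0.005,0.0195,-0.0345],[0,0,0]],[10,[-0.005,0.0195,-0.0345],[0,0,0]],[10,[0,0,0],[0,0,0]],[10,[0,0,0],[0,0,0]]]}}

```text
clock: 7.27
ee_pos: [602.1, 135.0, 163.0]
tool_rot: [[-0.234, -0.965, -0.118], [-0.861, 0.149, 0.487], [-0.452, 0.216, -0.865]]
wrist_force: [-0.7, -0.0, -5.4]
width: 17.8
gripper_force: 40.0
```

Emit:
{"api": "servo_tool", "payload": {"moves": [[10,[-0.003,0.013,-0.023],[0,0,0]],[10,[-0.003,0.013,-0.023],[0,0,0]],[10,[0,0,0],[0,0,0]],[10,[0,0,0],[0,0,0]]]}}

```text
clock: 7.6
ee_pos: [602.2, 136.6, 160.2]
tool_rot: [[-0.234, -0.965, -0.117], [-0.861, 0.15, 0.487], [-0.452, 0.214, -0.866]]
wrist_force: [0.7, -1.4, -3.5]
width: 17.6
gripper_force: 40.0
```

```bash
python3 - <<'E'
from tgt import *
hp();print(status.get_obs()['moment'])
E
```

```text
h,u,n [-0.1, -0.1, 3.8] phi 205.2 tilt 0.1 F hun [0.4, -3.1, -2.3] clk 7.6 17.581478788863986
[-1.89835895 -0.41577129  0.04662873]
```

Emit:
{"api": "servo_tool", "payload": {"moves": [[10,[-0.003,0.013,-0.023],[0,0,0]],[10,[0,0,0],[0,0,0]],[10,[-0.0015,0.0065,-0.0115],[0,0,0]],[10,[0,0,0],[0,0,0]]]}}

```text
clock: 7.93
ee_pos: [602.2, 136.7, 160.2]
tool_rot: [[-0.232, -0.966, -0.115], [-0.861, 0.149, 0.486], [-0.452, 0.212, -0.867]]
wrist_force: [-1.3, -7.4, 6.3]
width: 17.6
gripper_force: 40.0
```

Emit:
{"api": "servo_tool", "payload": {"moves": [[10,[-0.0015,0.0065,-0.0115],[0,0,0]],[10,[0,0,0],[0,0,0]],[10,[0,0,0],[0,0,0]]]}}

```text
clock: 8.18
ee_pos: [602.2, 136.7, 160.1]
tool_rot: [[-0.231, -0.966, -0.115], [-0.862, 0.149, 0.485], [-0.452, 0.211, -0.867]]
wrist_force: [-2.4, -7.1, 8.5]
width: 17.5
gripper_force: 40.0
```

```bash
python3 - <<'E'
from tgt import *
hp();print(status.get_obs()['moment'])
E
```

```text
h,u,n [0.0, -0.2, 3.7] phi 205.1 tilt 0.09 F hun [-4.0, -1.2, 10.5] clk 8.1833 17.511176184389853
[-1.66232462  0.98084753  0.64926589]
```

The handle is in contact at n≈3.7 mm by my estimate, well below the tooth steps at 16 and 24 mm, so this is the flange and it is home. Next I turn clockwise, which is a rotation about -n.

Emit:
{"api": "servo_tool", "payload": {"moves": [[10,[0,0,0],[-0.0051,0.0216,-0.0385]],[10,[0,0,0],[-0.0051,0.0216,-0.0385]],[10,[0,0,0],[-0.0051,0.0216,-0.0385]],[10,[0,0,0],[-0.0051,0.0216,-0.0385]],[10,[0,0,0],[-0.0051,0.0216,-0.0385]]]}}

```text
clock: 8.6
ee_pos: [602.3, 136.9, 160.3]
tool_rot: [[-0.55, -0.827, -0.114], [-0.757, 0.436, 0.486], [-0.353, 0.354, -0.866]]
wrist_force: [-2.1, -7.0, 9.1]
width: 17.7
gripper_force: 40.0
```

```bash
python3 - <<'E'
from tgt import *
hp();print(np.array(status.get_obs()['moment'])@n)
E
```

```text
h,u,n [-0.0, 0.2, 3.7] phi 225.2 tilt 0.06 F hun [-3.7, -1.0, 11.0] clk 8.6 17.69965356756929
0.20129271900993745
```

Moment is 0.2 N m, so the shaft is turning with the handle. I continue.

Emit:
{"api": "servo_tool", "payload": {"moves": [[10,[0,0,0],[-0.0051,0.0216,-0.0385]],[10,[0,0,0],[-0.0051,0.0216,-0.0385]],[10,[0,0,0],[-0.0051,0.0216,-0.0385]],[10,[0,0,0],[-0.0051,0.0216,-0.0385]],[10,[0,0,0],[-0.0051,0.0216,-0.0385]]]}}

```text
clock: 9.02
ee_pos: [602.4, 137.1, 160.3]
tool_rot: [[-0.8, -0.59, -0.113], [-0.562, 0.669, 0.487], [-0.212, 0.453, -0.866]]
wrist_force: [-2.1, -7.0, 8.6]
width: 17.8
gripper_force: 40.0
```

```bash
python3 - <<'E'
from tgt import *
hp();print(np.array(status.get_obs()['moment'])@n)
E
```

```text
h,u,n [0.1, 0.6, 3.7] phi 245.2 tilt 0.13 F hun [-3.7, -1.1, 10.6] clk 9.0167 17.75540601497257
0.1685402447269407
```

Emit:
{"api": "servo_tool", "payload": {"moves": [[10,[0,0,0],[-0.0026,0.0108,-0.0192]],[10,[0,0,0],[-0.0026,0.0108,-0.0192]],[10,[0,0,0],[-0.0026,0.0108,-0.0192]]]}}

```text
clock: 9.27
ee_pos: [602.6, 137.1, 160.3]
tool_rot: [[-0.856, -0.505, -0.112], [-0.49, 0.723, 0.487], [-0.165, 0.472, -0.866]]
wrist_force: [-1.5, -7.0, 9.2]
width: 17.6
gripper_force: 40.0
```

```bash
python3 - <<'E'
from tgt import *
hp();print(np.array(status.get_obs()['moment'])@n)
E
```

```text
h,u,n [0.3, 0.6, 3.7] phi 251.0 tilt 0.16 F hun [-3.1, -1.0, 11.2] clk 9.2667 17.5933097850667
0.2895456010976697
```

Emit:
{"api": "servo_tool", "payload": {"moves": [[10,[0,0,0],[-0.0026,0.0108,-0.0192]],[10,[0,0,0],[-0.0026,0.0108,-0.0192]],[10,[0,0,0],[0,0,0]]]}}

```text
clock: 9.52
ee_pos: [602.4, 136.7, 160.2]
tool_rot: [[-0.889, -0.444, -0.113], [-0.439, 0.755, 0.486], [-0.131, 0.482, -0.867]]
wrist_force: [-1.0, -7.3, 8.4]
width: 17.6
gripper_force: 40.0
```

```bash
python3 - <<'E'
from tgt import *
hp();print(np.array(status.get_obs()['moment'])@n)
E
```

```text
h,u,n [-0.0, 0.3, 3.7] phi 255.0 tilt 0.14 F hun [-2.7, -1.7, 10.7] clk 9.5167 17.589296147166735
0.1112904606679822
```

Emit:
{"api": "servo_tool", "payload": {"moves": [[10,[0,0,0],[-0.0026,0.0108,-0.0192]],[10,[0,0,0],[0,0,0]]]}}

```text
clock: 9.68
ee_pos: [602.2, 136.4, 160.0]
tool_rot: [[-0.903, -0.414, -0.113], [-0.414, 0.77, 0.486], [-0.114, 0.486, -0.867]]
wrist_force: [-2.9, -9.2, 8.5]
width: 17.9
gripper_force: 40.1
```

```bash
python3 - <<'E'
from tgt import *
hp();print(np.array(status.get_obs()['moment'])@n)
E
```

```text
h,u,n [-0.4, -0.1, 3.7] phi 257.0 tilt 0.12 F hun [-4.9, -2.9, 11.5] clk 9.6833 17.856839446401594
0.46459726756838926
```

Emit:
{"api": "servo_tool", "payload": {"moves": [[10,[0,0,0],[-0.0026,0.0108,-0.0192]],[10,[0,0,0],[0,0,0]]]}}

```text
clock: 9.85
ee_pos: [602.2, 136.3, 160.0]
tool_rot: [[-0.916, -0.384, -0.113], [-0.388, 0.783, 0.485], [-0.098, 0.489, -0.867]]
wrist_force: [-2.1, -8.3, 8.3]
width: 18.0
gripper_force: 41.0
```

```bash
python3 - <<'E'
from tgt import *
hp();print(np.array(status.get_obs()['moment'])@n)
E
```

```text
h,u,n [-0.4, -0.1, 3.7] phi 258.9 tilt 0.14 F hun [-3.9, -2.4, 11.0] clk 9.85 18.02779720076438
0.9824332888681461
```

Emit:
{"api": "servo_tool", "payload": {"moves": [[10,[0,0,0],[-0.0026,0.0108,-0.0192]],[10,[0,0,0],[0,0,0]]]}}

```text
clock: 10.02
ee_pos: [602.4, 136.4, 160.0]
tool_rot: [[-0.929, -0.352, -0.113], [-0.361, 0.796, 0.485], [-0.081, 0.492, -0.867]]
wrist_force: [-1.5, -7.6, 7.5]
width: 18.1
gripper_force: 41.9
```

```bash
python3 - <<'E'
from tgt import *
hp();print(np.array(status.get_obs()['moment'])@n)
E
```

```text
h,u,n [-0.1, -0.0, 3.7] phi 260.8 tilt 0.17 F hun [-3.2, -2.4, 10.0] clk 10.0167 18.11376877266999
1.1311081379674977
```

Emit:
{"api": "servo_tool", "payload": {"moves": [[10,[0,0,0],[-0.0026,0.0108,-0.0192]],[10,[0,0,0],[0,0,0]],[10,[0,0,0],[0,0,0]]]}}

```text
clock: 10.27
ee_pos: [602.7, 136.6, 160.1]
tool_rot: [[-0.941, -0.321, -0.112], [-0.333, 0.808, 0.485], [-0.065, 0.494, -0.867]]
wrist_force: [-1.7, -7.7, 7.7]
width: 18.7
gripper_force: 42.6
```

```bash
python3 - <<'E'
from tgt import *
hp();print(np.array(status.get_obs()['moment'])@n)
a=snap('scene','s4.png')
cv2.imwrite('pics/c4.png',cv2.resize(a['image'][245:335,345:465,::-1],(800,600),interpolation=cv2.INTER_CUBIC))
E
```

```text
h,u,n [0.2, 0.1, 3.7] phi 262.7 tilt 0.2 F hun [-3.4, -2.3, 10.2] clk 10.2667 18.658429878008192
1.1027644553972111
```

View pics/c4.png

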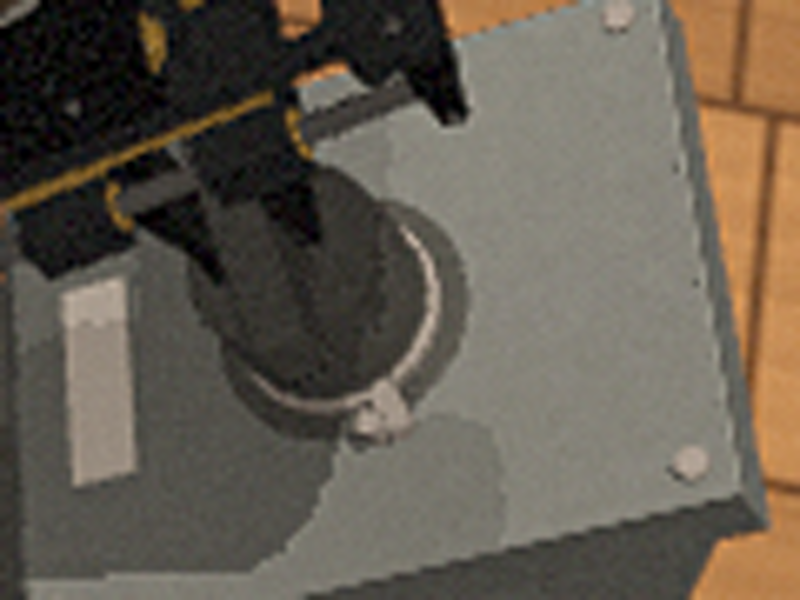

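The lug now rests against the pin, and the hub sits down on the flange. I let go.

Emit:
{"api": "servo_tool", "payload": {"moves": [[55,[0,0,0],[0,0,0]],[55,[0,0,0],[0,0,0]],[55,[0,0,0],[0,0,0]],[55,[0,0,0],[0,0,0]],[55,[0,0,0],[0,0,0]]]}}

```text
clock: 10.73
ee_pos: [601.3, 139.3, 156.3]
tool_rot: [[-0.943, -0.313, -0.116], [-0.329, 0.808, 0.489], [-0.059, 0.499, -0.865]]
wrist_force: [0.3, -0.8, -0.1]
width: 43.8
gripper_force: 0.0
```

Emit:
{"api": "servo_tool", "payload": {"moves": [[55,[0,0,0],[0,0,0]],[55,[0,0,0],[0,0,0]],[55,[0,0,0],[0,0,0]],[55,[0,0,0],[0,0,0]]]}}

```text
clock: 11.07
ee_pos: [601.4, 138.9, 156.3]
tool_rot: [[-0.943, -0.313, -0.116], [-0.329, 0.809, 0.488], [-0.059, 0.498, -0.865]]
wrist_force: [0.3, 0.5, -0.4]
width: 54.7
gripper_force: 0.0
```

```bash
python3 - <<'E'
from tgt import *
hp();print(status.get_obs()['moment'])
E
```

```text
h,u,n [-0.7, 0.6, -0.8] phi 263.2 tilt 0.11 F hun [0.4, 0.1, -0.5] clk 11.0667 54.73888398678167
[-1.05699096 -0.23994032  0.0142185 ]
```

Free of contact. I retreat along n by about 105 mm, then shift aside and look.

Emit:
{"api": "servo_tool", "payload": {"moves": [[55,[0.023,-0.097,0.173],[0,0,0]],[55,[0.046,-0.195,0.346],[0,0,0]],[55,[0.061,-0.26,0.462],[0,0,0]],[55,[0.061,-0.26,0.462],[0,0,0]],[55,[0,0,0],[0,0,0]]]}}

```text
clock: 11.48
ee_pos: [619.6, 74.2, 272.6]
tool_rot: [[-0.942, -0.319, -0.101], [-0.327, 0.811, 0.486], [-0.073, 0.491, -0.868]]
wrist_force: [0.5, 0.0, 1.3]
width: 54.9
gripper_force: 0.0
```

Emit:
{"api": "servo_tool", "payload": {"moves": [[55,[0.1,-0.5,0],[0,0,0]],[55,[0.1,-0.5,0],[0,0,0]],[55,[0,0,0],[0,0,0]],[55,[0,0,0],[0,0,0]],[55,[0,0,0],[0,0,0]]]}}

```text
clock: 11.9
ee_pos: [630.7, 3.0, 264.2]
tool_rot: [[-0.943, -0.312, -0.116], [-0.328, 0.808, 0.489], [-0.059, 0.499, -0.865]]
wrist_force: [0.5, 0.5, -0.0]
width: 55.1
gripper_force: 0.0
```

```bash
python3 - <<'E'
from tgt import *
a=snap('scene','s5.png');b=snap('top','t5.png');w=snap('wrist','w5.png')
g=lambda im,u,v,W,H,s:cv2.resize(im[v:v+H,u:u+W,::-1],s,interpolation=cv2.INTER_CUBIC)
cv2.imwrite('pics/c5.png',np.hstack([g(a['image'],350,245,100,100,(400,400)),g(w['image'],120,0,400,400,(400,400))]))
E
```

```text
(no output)
```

View pics/c5.png

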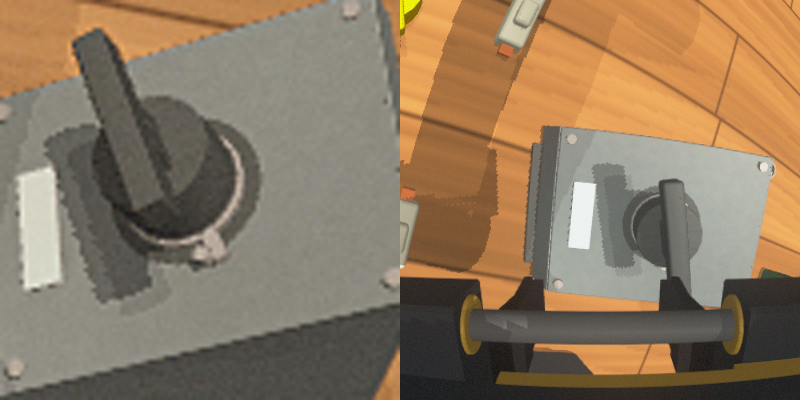

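The lug sits against the pin at about (210,248) in the left crop, and the hub is seated on the flange. The gripper is clear of everything.

```bash
python3 -c "
from cell import job
print(job.hand_in())"
```

```text
the job is handed in; nothing more can be done
None
```

The large dark steel T-handle is fully home on the stub, the shaft is turned clockwise until its lug meets the pin, and the gripper is released and clear; the job was handed in at about 12 s, with no result shown.

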